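Hang the rinsing basket and index its carriage to the drip station

ROBOT

A 6-joint arm with a two-finger parallel gripper is mounted at the origin on a cart in front of the work surface, level with it; the furniture and walls round the work are solid. World frame = base frame: x ahead of the robot, y to its left, z up, the work surface at z = 0. Lengths are in m, angles in rad, forces in N, time in s.
With the tool pointing down it reaches from about 0.25 to 0.775 m from the base axis. Payload 4 kg.
Tool frame: the origin (TCP) lies between the finger pads, 19 mm behind the fingertips; this is the grasp point; z points along the fingers, y is the line along which they close (so a half turn about z gives the same grasp; the last joint's range is limited). The gripper opens to 94 mm and grips with 3 to 60 N. Pads are 16 mm wide; open, the fingers measure 119 mm over their backs; the gripper's body (75 mm by 177 mm) begins 78 mm behind the grasp point.
Start: joints at [-1.205, 0.087, 1.371, -0, 1.684, -0.103], TCP at [0.248, -0.491, 0.224] pointing down, gripper open.
Joint ranges: [-3.1, 3.1], [-0.76, 2.03], [0.27, 2.55], [-1.08, 4.22], [0.17, 2.65], [-2.57, 2.57]. Speed limits (rad/s): [2.79, 2.79, 3.14, 3.14, 3.14, 3.14].

INTERFACE

Orientations are given as [roll, pitch, yaw] about the fixed x, y, z axes, in that order (R = Rz(yaw) Ry(pitch) Rx(roll)).
In Python, from bench import robot gives the robot as it stands. The module is installed in compiled form; this text tells all that it offers.
- The arm moves only by the tool move_arm, never from a script. Its argument "motion" is one flat list of numbers, 7 for each row, row after row: the turn, a rotation vector about the tool's x, y, z in units of 45 degrees (1.0 is 45 degrees), then the shift along the tool's x, y, z in units of 100 mm (1.0 is 100 mm), then the opening, from 0 (shut) to 1 (fully open). A call has 1 to 12 rows; each row shifts and turns the commanded pose from where the row before left it, along the tool's axes as they then stand; what a row does not reach is not made up. A row lasts 1/12 s, in which the tool goes at most 41.7 mm and 7.16 degrees, less where a joint would pass 70% of its speed; a pose out of reach is approached as far as the arm can. A call with a number of a shift or a turn outside -1 to 1 is refused whole. A call with a gripper value outside its range is refused whole. The fingers move at their own pace and stop on an object; the grip force is fixed at half the most. Time passes only in rows, so rows that do not move let the fingers close. It gives the time, the measured TCP pose, the force, the opening and the grip force at its end, in the units of the state.
- robot.get_obs(): the state, without advancing time (a new reading comes with each control period).
- robot.snapshot(name): name is "scene" or "top" or "wrist"; returns the picture (480x640x3 uint8, red, green, blue); there is no depth.
- robot.get_calibration(name): a dict with "fx", "fy", "cx", "cy" (pixels), "R" (3x3) and "t" (3): a world point X has camera coordinates R X + t. Camera axes: x right, y down, z forward; pixel columns grow to the right and rows downward; lengths in m; the calibration is good to about 2 mm. The wrist camera is an equidistant fisheye: a pixel r from the principal point sees the ray r / f radians off the axis. A picture is of the moment at which its call begins: read the wrist's pose just before it. get_calibration takes no time and is no camera call; for the wrist camera it gives the pose at the moment of the call.
- robot.close_job(): hands the job in; it is judged then, once.
The state is a dict: "time": time; "joint_positions": joint angles; "qvel": joint speeds; "joint_torque": joint torques, N m; "tool_pos": TCP position; "ee_rot": TCP orientation; "wrist_force": force on the tool from outside, world axes, zero at the start; "wrist_torque": the same for the moment, N m; "width": finger opening in m; "finger_force": force on a finger pad.
Only numpy, scipy, OpenCV 4.12 (cv2) and the standard library are available. Lean on these libraries where they do the work, as an engineer would, in place of code of your own. Each camera call takes 0.05 s, during which the arm holds its last target. There are 200 camera calls.

TASK

Hang the small wire basket by its bail on the hook of the rail carriage and let go of it, then take the carriage by its round knob and slide it along the rail until its spring ball clicks into the groove, so that the basket hangs over the drip dish. Do not run on past the groove, leave the tape roll, the vial and the lamp where they are, and finish still holding the knob with the carriage resting in the groove and the basket hanging on the hook.

Things in the scene. Friction and masses are not known exactly. Their poses are not given: they have to be found in the camera images.
- rail: straight aluminium rail fixed to the table, 420 mm long (its own y), 50 mm wide (its x), 24 mm high, a small dark block 26 mm high at each end; origin at the centre of its underside, x points across the rail away from the robot, y along the rail to the robot's left, z up. Its position and yaw vary.
- notch (a point): middle of the mouth of the groove: a 10 mm wide cross groove in the dark steel bar lying in the rail's open channel, 20 mm above the table on the rail's centre line; axes as the rail's. It lies 20 to 70 mm from the rail's middle on the -y side (varies) and is seen from above while the carriage is not over it.
- carriage (a joint): carriage's travel along the rail in m: 0 when its centre is 100 mm from the rail's middle on the +y side, growing toward the rail's -y, stop at 0.2; starts at 0 to 0.03. Drag 1.5 N plus 4 N per m/s. Falling into the groove the ball pulls the carriage forward (up to 8 N, over the last 5 mm), then holds it against leaving with some 10 N; no bump before the groove.
- ball (a point): underside of the spring ball beneath the middle of the carriage (carriage: black plate 170 mm along the rail, 54 mm wide, 25 to 37 mm above the table); axes as the rail's. The ball (16 mm across, hidden) is in the groove when this point is at notch along the rail.
- knob_mid (a point): middle of the grip of the upright round black knob on the carriage, 87 mm above the table; the knob is 24 mm in diameter, from 69 to 105 mm above the table on a 12 mm stem, 65 mm to the +y side of the carriage's middle (130 mm from the hook's post), and does not turn; axes as the rail's
- hook_dip (a point): where the bail's crossbar axis lies when hung: 133 mm above the table, 78 mm in front (rail's -x) of the rail's centre line, 65 mm to the -y side of the carriage's middle. The hook: two 7 mm prongs, centres 16 mm apart, run from a post toward the robot, dip 8 mm and end 20 mm beyond the dip in rising tips, their top 6 mm above this point. Axes as the rail's.
- basket: loose square wire basket, plain steel, 64 x 64 x 40 mm, a beige hex fitting fixed in it, about 0.18 kg. A rigid bail of 7 mm rod stands over it in its y-z plane: uprights 59 mm apart, a crossbar along y (straight for 28 mm, then sloping shoulders), a square black grip post on top. Origin: centre of the underside; z up; yaw within 0.4 rad of the world's.
- bail (a point): middle of the crossbar's axis, 85 mm above the basket's underside; the opening under it is about 35 mm high, 52 mm wide. To hang it, the crossbar passes over the prongs' tips from the robot's side, basket's y along the rail, and is lowered into the dip.
- grip (a point): grip point of the square black post (14 x 14 mm, standing from 2 to 46 mm above the crossbar's axis), 30 mm above the crossbar's axis; axes as the basket's
- tape_roll: beige tape roll, 72 mm, 20 mm high, flat on the table; bystander, origin under its centre
- vial: upright white-capped vial, 27 mm across, 65 mm high; bystander, origin under its centre
- lamp: glass tube lamp with a black socket, 161 mm long along its y, 37 mm thick, lying; bystander, origin under its centre
- drip_dish: clear petri dish, 96 mm across, 22 mm high, fixed in front of the rail under the place where the hook's dip comes when the ball is in the groove; origin under its centre

How it is judged:
By the outcome, as a careful person would: the job done as asked, in the order asked, and still so for the second after the job is handed in, while the arm keeps its last pose, push and grip.
It also fails if it takes over 54 s, if anything falls off the work surface, if the arm or the gripper's body presses on something with over 40 N, if the wrist force passes 120 N, or if a joint passes its speed limit or range.

## Working session

There is one attempt and no reset: what is moved stays moved. The work goes in short steps, Python scripts to look and compute and a tool call to move; the robot and the scene stay as the last step left them, time stands still between calls to the robot, and variables do not carry over. Pictures are saved under pics/ and viewed, at most 13 in all, crops included, and the job is handed in when it is done.

Besides the shell and the picture viewer there is one more tool, called after "Emit:" in YAML: its name, and indented under it one key for each argument. move_arm: Moves the arm, as the interface text tells. Shifts and turns lie within -1 to 1; 1 stands for 100 mm of shift or 45 degrees of turn. Its arguments: {"type":"object","properties":{"motion":{"type":"array","items":{"type":"number"}}},"required":["motion"]}

```bash
mkdir -p pics; python3 - <<'E'
from bench import robot
import cv2,json
for n in ["scene","top"]:
    im=robot.snapshot(n); cv2.imwrite(f"pics/{n}0.png",im[:,:,::-1])
    c=robot.get_calibration(n); print(n,{k:(v.tolist() if hasattr(v,'tolist') else v) for k,v in c.items()})
print(robot.get_obs())
E
```

```text
scene {'fx': 625.1265854177578, 'fy': 625.1265854177578, 'cx': 320.34328785088115, 'cy': 232.71946246349097, 'R': [[0.9756385639958731, 0.21899284872204852, 0.01309674206329636], [0.18918115322673154, -0.8095923924416123, -0.5556713501382545], [-0.1110850291797884, 0.5446120548695822, -0.8312988788533622]], 't': [-0.48782610760146283, -0.03731358835919481, 1.5806720121506563]}
top {'fx': 524.4489646897922, 'fy': 524.4489646897922, 'cx': 315.4669270707778, 'cy': 247.6189037931304, 'R': [[-0.014490581425497496, -0.9997871006967577, -0.014689327088828998], [-0.9844429852847012, 0.01683783572990033, -0.17489567179229554], [0.1751057731021352, 0.011926465038076945, -0.9844773880887256]], 't': [0.02055889528828092, 0.5208942637755822, 1.3388724637184997]}
{'time': 0.1, 'joint_positions': array([-1.20512222e+00,  8.78779390e-02,  1.37206578e+00,  4.81133831e-07,
        1.68361145e+00, -1.03085912e-01]), 'qvel': array([ 9.40467308e-05, -3.00770277e-03, -5.08174982e-03, -4.71137631e-04,
        8.16214853e-04,  4.12898124e-04]), 'joint_torque': array([ 2.67229654e-03, -3.41254842e+01, -3.03300083e+01,  7.20505952e-02,
        3.04658781e-02, -9.63983666e-05]), 'tool_pos': array([ 0.24832039, -0.49024707,  0.22324186]), 'ee_rot': array([-3.13964061e+00, -2.02425041e-04,  4.68759878e-01]), 'wrist_force': array([ 0.57408665, -0.26575908, -0.9348749 ]), 'wrist_torque': array([-0.0030547 ,  0.03852831, -0.04888868]), 'finger_force': 0.0, 'width': 0.09420895887095687}
```

View pics/top0.png

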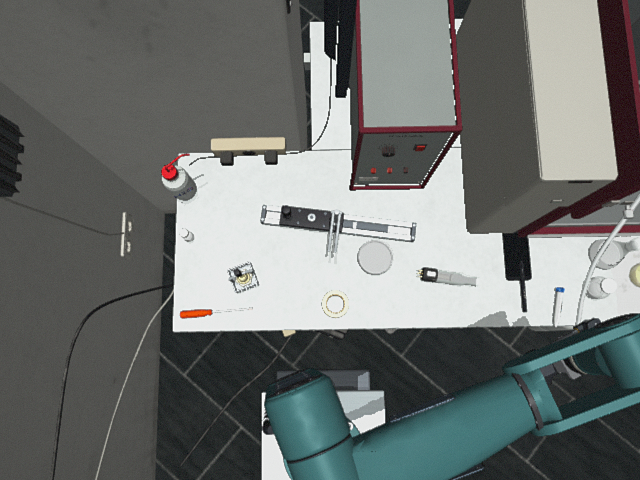

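View pics/scene0.png

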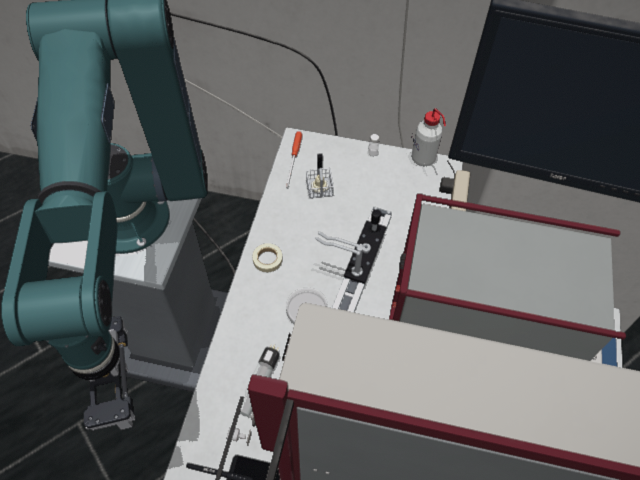

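The top view shows the rail from (263,213) to (415,232), the basket at (243,277), the knob at (287,212), the hook near (333,238), the dish at (375,257) and the tape at (334,304). The scene view shows the basket post at (320,162). I'll enlarge the top view to measure.

```bash
cat > h.py <<'E'
import numpy as np,cv2
from bench import robot
from scipy.spatial.transform import Rotation as Ro
def ray(c,u,v,fish=False):
    x,y=(u-c["cx"])/c["fx"],(v-c["cy"])/c["fy"]
    if fish:
        th=np.hypot(x,y); s=np.sin(th)/max(th,1e-9); d=np.array([x*s,y*s,np.cos(th)])
    else: d=np.array([x,y,1.])
    R=np.array(c["R"]); return -R.T@np.array(c["t"]), R.T@d
def onz(c,u,v,z,fish=False):
    o,d=ray(c,u,v,fish); return o+d*(z-o[2])/d[2]
def tri(L):
    A=0;b=0
    for o,d in L:
        d=d/np.linalg.norm(d);P=np.eye(3)-np.outer(d,d);A=A+P;b=b+P@o
    return np.linalg.solve(A,b)
def proj(c,X,fish=False):
    p=np.array(c["R"])@np.array(X)+np.array(c["t"])
    if fish:
        r=np.hypot(p[0],p[1]);th=np.arctan2(r,p[2]);q=p[:2]/max(r,1e-9)*th
    else: q=p[:2]/p[2]
    return q[0]*c["fx"]+c["cx"],q[1]*c["fy"]+c["cy"]
def step(dp,Rt=None):
    "world shift -> tool units"
    o=robot.get_obs();R=Ro.from_euler('xyz',o["ee_rot"]).as_matrix();return R.T@np.array(dp)*10
E
python3 - <<'E'
from h import *
im=cv2.imread("pics/top0.png")[185:325,165:485]
cv2.imwrite("pics/top0c.png",cv2.resize(im,None,fx=2.5,fy=2.5,interpolation=cv2.INTER_CUBIC))
t=robot.get_calibration("top");s=robot.get_calibration("scene")
for n,u,v,z in [("railL",263,213,.024),("railR",415,232,.024),("basket",243,277,.03),("knob",287,212,.105),("dish",375,257,.011),("tape",334,304,.02),("vial",188,235,.06)]: print(n,onz(t,u,v,z).round(3))
print("grip top from scene",onz(s,320,155,.131).round(3))
E
```

```text
railL [0.623 0.154 0.024]
railR [ 0.563 -0.256  0.024]
basket [0.448 0.206 0.03 ]
knob [0.605 0.083 0.105]
dish [ 0.499 -0.147  0.011]
tape [ 0.374 -0.034  0.02 ]
vial [0.558 0.347 0.06 ]
grip top from scene [0.451 0.205 0.131]
```

View pics/top0c.png

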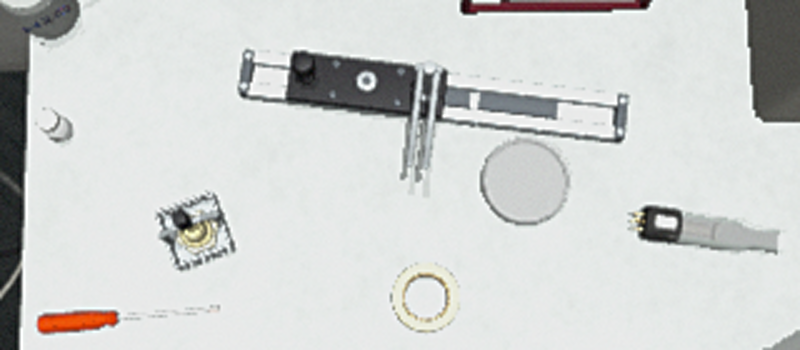

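The enlarged view shows the groove at crop (475,100), which is px (355,225). The rail's yaw is about -0.145 and the basket's about +0.3. I'll move over the basket next.

Emit:
move_arm:
  motion: [0,0,0,0.24,-0.3,-0.1,1,0,0,0,0.24,-0.3,-0.1,1,0,0,0,0.24,-0.3,-0.1,1,0,0,0,0.24,-0.3,-0.1,1,0,0,0,0.24,-0.3,-0.1,1,0,0,0,0.24,-0.3,-0.1,1,0,0,0,0.24,-0.3,-0.1,1,0,0,0,0.24,-0.3,-0.1,1,0,0,0,0.24,-0.3,-0.1,1,0,0,0,0.24,-0.3,-0.1,1,0,0,0,0.24,-0.3,0,1,0,0,0,0.24,-0.3,0,1]

```text
time: 1.1
tool_pos: [0.3427, -0.0377, 0.3249]
ee_rot: [3.14, -0.001, 0.468]
wrist_force: [1.2, -0.7, -0.3]
width: 0.0939
finger_force: 0.0
```

Emit:
move_arm:
  motion: [0,0,0,0.24,-0.3,0,1,0,0,0,0.24,-0.3,0,1,0,0,0.11,0.1,-0.1,0,1,0,0,0.11,0,0,0,1,0,0,0,0,0,0,1,0,0,0,0,0,0,1]

```text
time: 1.6
tool_pos: [0.3627, 0.0494, 0.3239]
ee_rot: [-3.142, 0.001, 0.299]
wrist_force: [-0.6, 0.0, -0.1]
width: 0.0938
finger_force: 0.0
```

```bash
python3 - <<'E'
from h import *
o=robot.get_obs();print(o["tool_pos"],o["ee_rot"],o["joint_positions"].round(2))
c=robot.get_calibration("wrist");im=robot.snapshot("wrist");cv2.imwrite("pics/w1.png",im[:,:,::-1])
np.save("w1.npy",c,allow_pickle=True)
print(c["fx"],c["cx"],c["cy"],-np.array(c["R"]).T@c["t"])
print(proj(c,[.45,.205,.131],True),proj(c,[.605,.083,.105],True))
E
```

```text
[0.3626974  0.04942492 0.32388564] [-3.14156943e+00  8.67697706e-04  2.98850681e-01] [-0.02 -0.32  1.54 -0.    1.92  1.25]
371.64829954431775 322.54548161795395 243.61687888951988 [0.43027449 0.07135685 0.48424747]
(np.float64(196.78444158350118), np.float64(97.43996693484121)) (np.float64(360.7334518018197), np.float64(-3.8431045704947735))
```

View pics/w1.png

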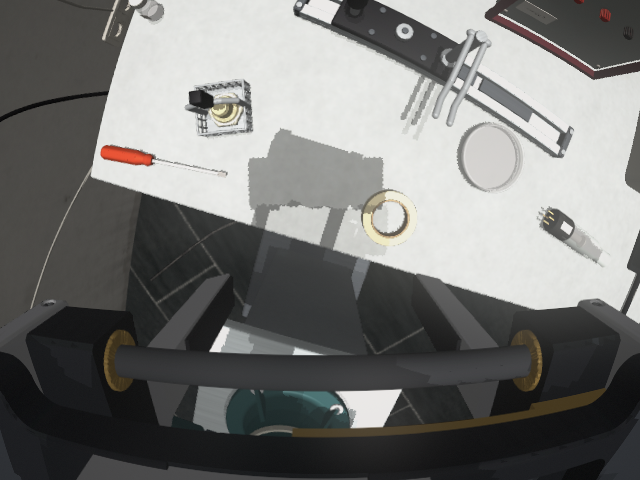

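The wrist view shows the basket at (223,108) with its post top at (203,97), the hook prongs at (465,75), the tape at (390,218) and the dish at (490,157). I'll centre the camera over the basket.

Emit:
move_arm:
  motion: [0,0,0,0.15,-0.31,0.15,1,0,0,0,0.15,-0.31,0.15,1,0,0,0,0.15,-0.31,0.15,1,0,0,0,0.15,-0.31,0.15,1,0,0,0,0,0,0,1,0,0,0,0,0,0,1]

```text
time: 2.15
tool_pos: [0.3836, 0.1854, 0.2628]
ee_rot: [3.141, 0.004, 0.299]
wrist_force: [0.6, -0.7, 0.4]
width: 0.0941
finger_force: 0.0
```

```bash
python3 - <<'E'
from h import *
o=robot.get_obs();print(o["tool_pos"],o["ee_rot"])
c=robot.get_calibration("wrist");im=robot.snapshot("wrist");cv2.imwrite("pics/w2.png",im[:,:,::-1])
u,v=map(int,proj(c,[.45,.205,.09],True));print(u,v)
np.save("w2.npy",c,allow_pickle=True)
cr=im[max(v-130,0):v+130,max(u-170,0):u+170,::-1];print(max(u-170,0),max(v-130,0))
cv2.imwrite("pics/w2c.png",cv2.resize(cr,None,fx=2,fy=2,interpolation=cv2.INTER_CUBIC))
E
```

```text
[0.38360529 0.18539325 0.26283836] [3.14096807 0.00363907 0.29875087]
324 153
154 23
```

View pics/w2c.png

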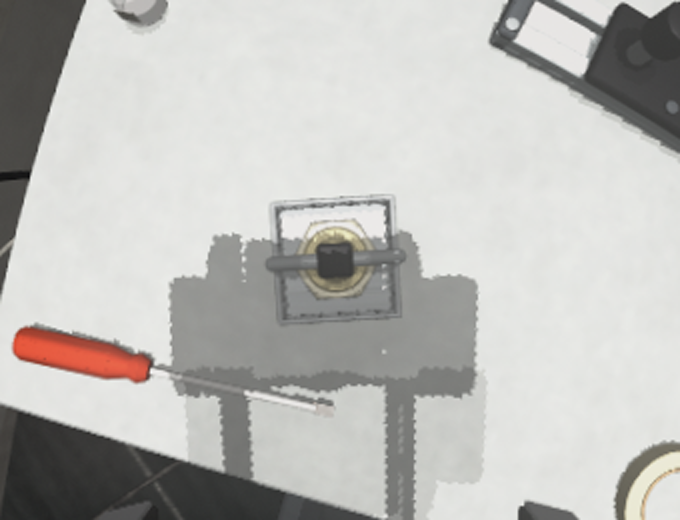

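The post top is at px (322,153). The bail runs from px (288,155.5) to (356,151.5).

```bash
python3 - <<'E'
from h import *
c=np.load("w2.npy",allow_pickle=True).item()
p=onz(c,322,153,.131,True);a=onz(c,288,155.5,.07,True);b=onz(c,356,151.5,.07,True)
d=a-b;print(p,a,b,np.linalg.norm(d),np.arctan2(-d[0],d[1]))
m=[onz(c,154+x/2,23+y/2,.04,True) for x,y in [(270,202),(395,195),(401,317),(280,325)]]
print(np.mean(m,0)); 
for i in range(4): e=m[(i+1)%4]-m[i]; print(np.linalg.norm(e).round(4),np.degrees(np.arctan2(e[1],e[0])).round(1))
t=robot.get_calibration("top");print("notch",onz(t,355,225,.02))
E
```

```text
[0.45031113 0.20712184 0.131     ] [0.43860478 0.23707948 0.07      ] [0.46103053 0.1768731  0.07      ] 0.06424735048194521 0.3565607178349769
[0.45031442 0.20684029 0.04      ]
0.0637 -69.8
0.0632 -159.8
0.0626 110.9
0.0639 21.2
notch [ 0.58618305 -0.09534122  0.02      ]
```

Emit:
move_arm:
  motion: [0,0,-0.071,0,0,0,1,0,0,0,0.35,0.014,0,1,0,0,0,0.35,0.014,0,1,0,0,0,0,0,0.3,1,0,0,0,0,0,0,1,0,0,0,0,0,0,1]

```text
time: 2.7
tool_pos: [0.4502, 0.2048, 0.2333]
ee_rot: [3.141, 0.004, 0.349]
wrist_force: [0.1, -0.5, 0.7]
width: 0.0938
finger_force: 0.0
```

```bash
python3 - <<'E'
from h import *
o=robot.get_obs();print(o["tool_pos"],o["ee_rot"],step(np.array([.4503,.207,.115])-o["tool_pos"]))
E
```

```text
[0.45021295 0.20484288 0.23333973] [3.14129942 0.00397803 0.34929743] [ 0.01290791 -0.02031769  1.18334944]
```

Emit:
move_arm:
  motion: [0,0,-0.01,0.01,-0.02,0.3,1,0,0,0,0,0,0.3,1,0,0,0,0,0,0.3,1,0,0,0,0,0,0.28,1,0,0,0,0,0,0,1,0,0,0,0,0,0,0.1,0,0,0,0,0,0,0,0,0,0,0,0,0,0,0,0,0,0,0,0,0,0,0,0,0,0,0,0]

```text
time: 3.53
tool_pos: [0.4521, 0.2094, 0.1183]
ee_rot: [3.141, -0.004, 0.36]
wrist_force: [-0.3, 0.5, -0.1]
width: 0.064
finger_force: 0.0
```

Emit:
move_arm:
  motion: [0,0,0,0,0,0,0,0,0,0,0,0,0,0,0,0,0,0,0,0,0,0,0,0,0,0,0,0]

```text
time: 3.87
tool_pos: [0.451, 0.2091, 0.1162]
ee_rot: [3.141, 0.0, 0.36]
wrist_force: [0.2, 0.6, -0.6]
width: 0.0375
finger_force: 0.0
```

Emit:
move_arm:
  motion: [0,0,0,0,0,0,0,0,0,0,0,0,0,0,0,0,0,0,0,0,0,0,0,0,0,0,0,0,0,0,0,0,0,0,0,0,0,0,0,0,0,0,0,0,0,0,0,0,0]

```text
time: 4.45
tool_pos: [0.4509, 0.209, 0.1159]
ee_rot: [3.142, 0.001, 0.36]
wrist_force: [0.3, -1.4, -1.0]
width: 0.0141
finger_force: 30.0
```

The post is gripped. I'll lift it and carry it to a viewing pose in front of the hook.

Emit:
move_arm:
  motion: [0,0,0,0,0,-0.15,0,0,0,0,0,0,-0.3,0,0,0,0,0,0,-0.35,0,0,0,0,0,0,-0.35,0,0,0,0,-0.1,0.21,-0.2,0,0,0,0,-0.145,0.3,0,0,0,0,0,-0.145,0.3,0,0,0,0,0,-0.145,0.3,0,0,0,0,0,-0.145,0.3,0,0,0,0,0,-0.145,0.3,0,0,0,0,0,-0.1,0.21,0,0,0,0,0,-0.08,0.18,0,0]

```text
time: 5.45
tool_pos: [0.4302, -0.0247, 0.251]
ee_rot: [3.141, 0.001, 0.358]
wrist_force: [0.5, 0.4, -2.5]
width: 0.0138
finger_force: 30.0
```

Emit:
move_arm:
  motion: [0,0,0.128,0,0,0,0,0,0,0.128,0,0,0,0,0,0,0.128,0,0,0,0,0,0,0.128,0,0,0,0,0,0,0.128,0,0,0,0,0,0,0,0,0,0,0,0,0,0,0,0,0,0,0,0,0,0,0,0,0]

```text
time: 6.12
tool_pos: [0.4307, -0.0228, 0.2511]
ee_rot: [3.142, 0.0, -0.141]
wrist_force: [-0.5, 0.3, -1.9]
width: 0.0138
finger_force: 30.0
```

```bash
python3 - <<'E'
from h import *
o=robot.get_obs();print(o["tool_pos"],o["ee_rot"],o["joint_positions"].round(2),o["width"],o["finger_force"])
c=robot.get_calibration("wrist");im=robot.snapshot("wrist");cv2.imwrite("pics/w3.png",im[:,:,::-1])
np.save("w3.npy",c,allow_pickle=True)
cr=im[0:400,:,::-1]
cv2.imwrite("pics/w3c.png",cv2.resize(cr,None,fx=1.25,fy=1.25,interpolation=cv2.INTER_CUBIC))
E
```

```text
[ 0.43074755 -0.02278761  0.25108602] [ 3.14155563e+00  3.78864873e-04 -1.40802744e-01] [-0.18 -0.18  1.58 -0.    1.75  1.53] 0.013777273774650574 29.999115765094757
```

View pics/w3c.png

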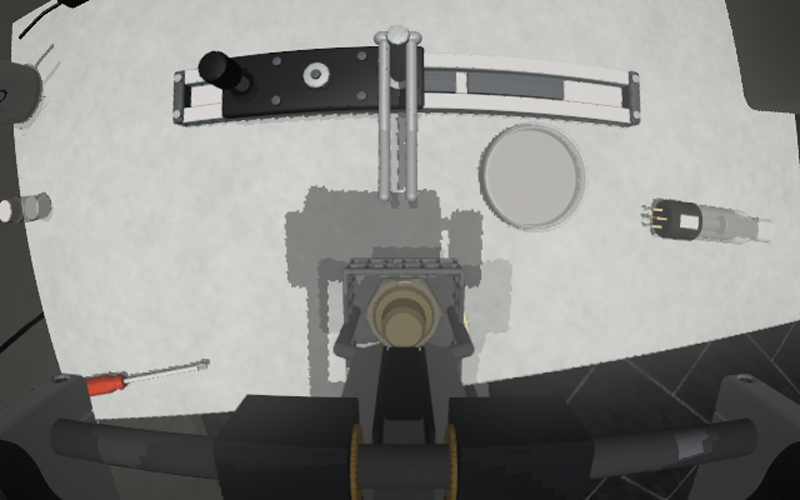

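The prong tips are at crop (384,198) and (411,198), the knob top at (217,66), the groove at (461,83), the rail end blocks at (181,97) and (634,97), and the dish at (531,176).

```bash
python3 - <<'E'
from h import *
c=np.load("w3.npy",allow_pickle=True).item()
f=lambda x,y,z:onz(c,x/1.25,y/1.25,z,True)
L=f(183,97,.026);R=f(634,97,.026)
d=L-R;yaw=np.arctan2(-d[0],d[1]);print("rail",L,R,np.linalg.norm(d),yaw)
X=np.array([np.cos(yaw),np.sin(yaw),0]);Y=np.array([-X[1],X[0],0]);M=(L+R)/2
loc=lambda p:np.round([(p-M)@X,(p-M)@Y],4)
for n,p in dict(t1=f(384,197,.136),t2=f(411,197,.136),knob=f(217,66,.105),groove=f(461,83,.02),dish=f(531,176,.011),cs1=f(276,101,.037),cs2=f(361,61,.037),cs3=f(280,62,.037),cs4=f(361,97,.037),ce=f(424,78,.037),cl=f(222,90,.037)).items(): print(n,p.round(4),loc(p))
t=robot.get_calibration("top")
for n,u,v,z in [("railL",165+247/2.5,185+74/2.5,.026),("railR",165+621/2.5,185+117/2.5,.026),("groove",165+475/2.5,185+100/2.5,.02)]:
  p=onz(t,u,v,z);print(n,p.round(4),loc(p))
k=tri([ray(c,217/1.25,66/1.25,True),ray(t,165+303/2.5,185+62/2.5)]);print("knobtri",k)
E
```

```text
rail [0.62037307 0.14803113 0.026     ] [ 0.56520723 -0.24916435  0.026     ] 0.4010081218814281 -0.13800554288808822
t1 [ 0.4987 -0.0199  0.136 ] [-0.0975  0.0174]
t2 [ 0.4964 -0.0356  0.136 ] [-0.0975  0.0015]
knob [0.6115 0.0826 0.105 ] [0.0002 0.1345]
groove [ 0.5864 -0.0929  0.02  ] [-0.0005 -0.0428]
dish [ 0.5003 -0.1444  0.011 ] [-0.0787 -0.1057]
cs1 [0.5921 0.06   0.037 ] [-0.0159  0.1094]
cs2 [ 0.6124 -0.0134  0.037 ] [0.0143 0.0395]
cs3 [0.6252 0.0525 0.037 ] [0.0179 0.1066]
cs4 [ 0.5818 -0.0093  0.037 ] [-0.0166  0.0394]
ce [ 0.5903 -0.0613  0.037 ] [-0.001 -0.011]
cl [0.6132 0.1057 0.037 ] [-0.0013  0.1576]
railL [0.6181 0.1515 0.026 ] [-0.0027  0.2036]
railR [ 0.5634 -0.2511  0.026 ] [-0.0015 -0.2027]
groove [ 0.5862 -0.0953  0.02  ] [-0.0004 -0.0453]
knobtri [0.6129294  0.08531243 0.09843298]
```

Emit:
move_arm:
  motion: [0,0,0,0,-0.046,0.2,0,0,0,0,0,0,0.25,0,0,0,0,0,0,0.23,0,0,0,0,0,0,0,0,0,0,0,0.2,0,0,0,0,0,0,0.2,0,0,0,0,0,0,0.1,0,0,0,0,0,0,0,0,0,0]

```text
time: 6.83
tool_pos: [0.4828, -0.0258, 0.1842]
ee_rot: [3.141, -0.001, -0.143]
wrist_force: [0.4, 0.7, -1.8]
width: 0.014
finger_force: 30.0
```

```bash
python3 - <<'E'
from h import *
o=robot.get_obs();print(o["tool_pos"],o["ee_rot"],o["wrist_force"],step(np.array([.5178,-.0305,.183])-o["tool_pos"]))
c=robot.get_calibration("wrist");im=robot.snapshot("wrist")[:,:,::-1]
s=robot.snapshot("scene")[200:320,250:420,::-1]
cr=im[0:400]
a=cv2.resize(cr,(640,400));b=cv2.resize(s,None,fx=4,fy=4,interpolation=cv2.INTER_CUBIC)[:,:]
b=cv2.resize(s,(280,198),interpolation=cv2.INTER_CUBIC)
cv2.imwrite("pics/w4.png",cv2.resize(s,None,fx=4,fy=4,interpolation=cv2.INTER_CUBIC));cv2.imwrite("pics/w4b.png",cr)
np.save("w4.npy",c,allow_pickle=True)
E
```

```text
[ 0.48279431 -0.02582146  0.1841544 ] [ 3.14140370e+00 -1.40165562e-03 -1.42660167e-01] [ 0.40992332  0.72886129 -1.83218076] [ 0.353136   -0.00346213  0.01203833]
```

View pics/w4b.png

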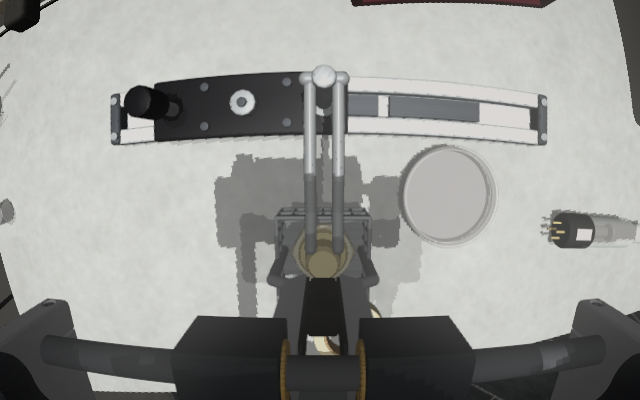

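The prongs at columns 311 and 338 are centred on the bail post at about 323, so it is aligned. I'll advance and lower.

Emit:
move_arm:
  motion: [0,0,0,0.12,0,0,0,0,0,0,0.12,0,0,0,0,0,0,0.11,0,0,0,0,0,0,0,0,0,0,0,0,0,0,0,0,0,0,0,0,0,0,0.06,0,0,0,0,0,0,0.06,0,0,0,0,0,0,0.04,0,0,0,0,0,0,0,0,0,0,0,0,0,0,0]

```text
time: 7.77
tool_pos: [0.5152, -0.0303, 0.1668]
ee_rot: [3.141, 0.001, -0.143]
wrist_force: [-0.6, -0.8, -1.1]
width: 0.0138
finger_force: 30.0
```

Emit:
move_arm:
  motion: [0,0,0,0.02,0,0.01,0,0,0,0,0,0,0.01,0,0,0,0,0,0,0.01,0,0,0,0,0,0,0,0,0,0,0,0,0,0,0]

```text
time: 8.18
tool_pos: [0.5179, -0.0308, 0.1646]
ee_rot: [3.141, -0.001, -0.143]
wrist_force: [0.9, 0.2, -0.1]
width: 0.0138
finger_force: 30.0
```

Emit:
move_arm:
  motion: [0,0,0,0,0,0.01,0,0,0,0,0,0,0.01,0,0,0,0,0,0,0,0,0,0,0,0,0,0,0]

```text
time: 8.52
tool_pos: [0.5187, -0.0309, 0.1638]
ee_rot: [3.141, -0.004, -0.143]
wrist_force: [1.3, -1.4, 5.0]
width: 0.0139
finger_force: 30.0
```

```bash
python3 - <<'E'
from h import *
o=robot.get_obs();print(o["tool_pos"],o["wrist_force"],o["wrist_torque"])
s=robot.snapshot("scene")[215:335,260:420,::-1]
w=robot.snapshot("wrist")[0:400,150:510,::-1]
cv2.imwrite("pics/c5.png",np.hstack([cv2.resize(s,(440,400),interpolation=cv2.INTER_CUBIC),w]))
E
```

```text
[ 0.51865508 -0.03091129  0.16381478] [ 1.34336277 -1.36774389  4.9814478 ] [-0.07573476 -0.02677571 -0.02610407]
```

View pics/c5.png

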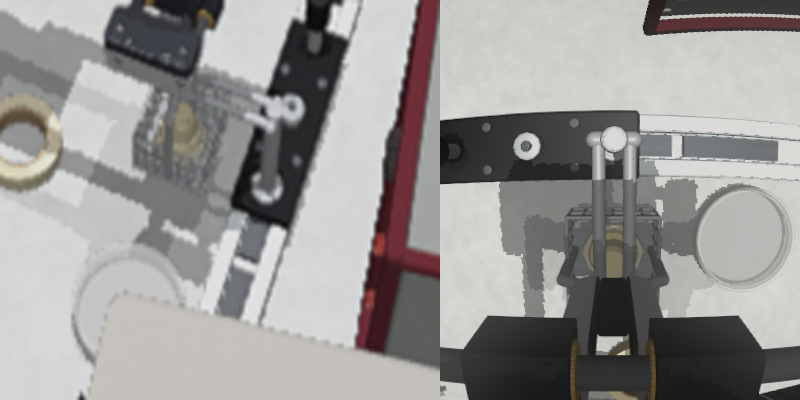

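The crossbar lies in the prongs' dip and the +5 N upward force confirms it is seated. I'll open and lift off.

Emit:
move_arm:
  motion: [0,0,0,0,0,0,0.25,0,0,0,0,0,0,0.25,0,0,0,0,0,0,0.25,0,0,0,0,0,0,0.25,0,0,0,0,0,0,0.5,0,0,0,0,0,0,0.5,0,0,0,0,0,0,0.5,0,0,0,0,0,0,0.5,0,0,0,0,0,0,0.5,0,0,0,0,0,0,0.5]

```text
time: 9.45
tool_pos: [0.5176, -0.0307, 0.1623]
ee_rot: [3.142, -0.0, -0.143]
wrist_force: [1.1, 0.9, 0.4]
width: 0.047
finger_force: 0.0
```

Emit:
move_arm:
  motion: [0,0,0,0,0,-0.05,0.5,0,0,0,0,0,-0.1,0.5,0,0,0,0,0,-0.2,0.5,0,0,0,0,0,-0.25,0.5,0,0,0,0,0,-0.2,0.5,0,0,0,0,0,0,0.5,0,0,0,0,0,0,0.5]

```text
time: 10.03
tool_pos: [0.5185, -0.0308, 0.2442]
ee_rot: [3.141, -0.004, -0.143]
wrist_force: [0.2, 0.5, -0.1]
width: 0.0472
finger_force: 0.0
```

```bash
python3 - <<'E'
from h import *
o=robot.get_obs();print(o["tool_pos"],o["ee_rot"],o["width"],o["wrist_force"])
c=robot.get_calibration("wrist")
s=robot.snapshot("scene")[215:335,260:420,::-1]
w=robot.snapshot("wrist")[:,:,::-1]
np.save("w6.npy",c,allow_pickle=True)
cv2.imwrite("pics/w6.png",w)
cv2.imwrite("pics/c6.png",np.hstack([cv2.resize(s,(320,290),interpolation=cv2.INTER_CUBIC),w[60:350,80:560]]))
E
```

```text
[ 0.51846863 -0.03083334  0.24422449] [ 3.14138924 -0.0041817  -0.14301682] 0.04715006730725667 [ 0.1739404   0.45930224 -0.12136003]
```

View pics/c6.png

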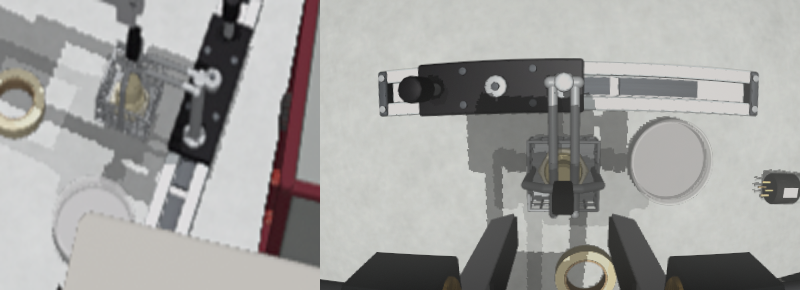

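The basket hangs free on the hook. The knob is at wrist px (170,150) and the groove at (374,147). I'll compute the knob pose and the clearance to the red box.

```bash
python3 - <<'E'
from h import *
c=np.load("w6.npy",allow_pickle=True).item()
yaw=-.138;X=np.array([np.cos(yaw),np.sin(yaw),0]);Y=np.array([-X[1],X[0],0]);M=np.array([.5928,-.0506,0])
im=cv2.imread("pics/w6.png");g=im[110:190,135:215].max(2);m=(g<28).astype(np.uint8)
n,l,st,ce=cv2.connectedComponentsWithStats(m);print([(s[4],s[:4].tolist(),(k+[135,110]).round(1).tolist()) for s,k in zip(st,ce) if s[4]>60])
for n,u,v,z in [("knob",170,150,.105),("groove",374,147,.02),("blkL",62.5+80-80+0+0,153,.026)]:
    p=onz(c,u,v,z,True);print(n,p,(p-M)@X,(p-M)@Y)
o=robot.get_obs();k=M+.1385*Y+np.array([0,0,.087]);print("knob exp",k,step(k-o["tool_pos"]))
t=robot.get_calibration("top")
for u,v in [(350,188),(425,188)]: print(onz(t,u,v,0),onz(t,u,v,.1))
for u,v in [(360,130),(457,130)]: print(onz(t,u,v,.35))
E
```

```text
[(np.int32(6278), [0, 0, 80, 80], [174.3, 149.6]), (np.int32(119), [41, 27, 17, 14], [184.7, 142.5])]
knob [0.61406068 0.08665635 0.105     ] 0.0021772411881225 0.13887613393806764
groove [ 0.5881568  -0.09350201  0.02      ] 0.0013026434099485593 -0.04313287597760946
blkL [0.65229845 0.26772428 0.026     ] 0.01514334765883871 0.32348275000439614
knob exp [0.61185239 0.08658329 0.087     ] [ 0.77301973 -1.29495906  1.5402066 ]
[ 0.69622775 -0.0856683   0.        ] [ 0.66660127 -0.07988721  0.1       ]
[ 0.69230279 -0.29375073  0.        ] [ 0.66295477 -0.27320673  0.1       ]
[ 0.72041626 -0.09009186  0.35      ]
[ 0.71616032 -0.29624551  0.35      ]
```

Emit:
move_arm:
  motion: [0,0,0,0.155,-0.26,0,0.5,0,0,0,0.155,-0.26,0,0.5,0,0,0,0.155,-0.26,0,0.5,0,0,0,0.155,-0.26,0,0.5,0,0,0,0.155,-0.26,0,0.5,0,0,0.01,0,0,0.2,0.5,0,0,0,0,0,0.25,0.5,0,0,0,0,0,0.2,0.5,0,0,0,0,0,0,0.5,0,0,0,0,0,0,0.5]

```text
time: 10.97
tool_pos: [0.6112, 0.0869, 0.174]
ee_rot: [3.14, 0.006, -0.151]
wrist_force: [0.1, 0.1, 0.8]
width: 0.0471
finger_force: 0.0
```

```bash
python3 - <<'E'
from h import *
o=robot.get_obs();print(o["tool_pos"],o["ee_rot"],o["joint_positions"].round(2),step(np.array([.6125,.0866,.087])-o["tool_pos"]))
w=robot.snapshot("wrist")[:,:,::-1]
cv2.imwrite("pics/c7.png",w)
E
```

```text
[0.61120436 0.08688081 0.17399924] [ 3.14017393  0.00645651 -0.15080182] [ 0.05  0.26  1.28 -0.    1.62  1.77] [ 1.88480265e-02 -4.04362220e-04  8.69889163e-01]
```

View pics/c7.png

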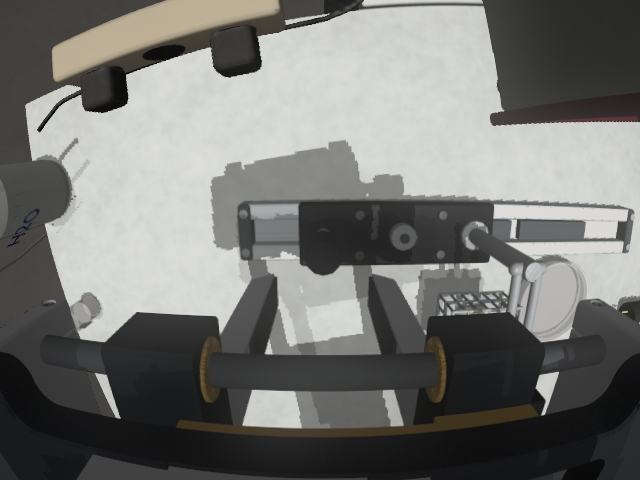

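The knob at (323,255) is centred between the fingers. I'll descend and grip.

Emit:
move_arm:
  motion: [0,0,-0.015,0.015,0,0.2,0.5,0,0,0,0,0,0.3,0.5,0,0,0,0,0,0.25,0.5,0,0,0,0,0,0.12,0.5,0,0,0,0,0,0,0.5,0,0,0,0,0,0,0,0,0,0,0,0,0,0,0,0,0,0,0,0,0,0,0,0,0,0,0,0,0,0,0,0,0,0,0]

```text
time: 11.85
tool_pos: [0.6157, 0.0864, 0.0926]
ee_rot: [-3.142, -0.004, -0.139]
wrist_force: [-0.5, -1.6, 4.4]
width: 0.0234
finger_force: 30.0
```

Emit:
move_arm:
  motion: [0,0,0,0,0,0,0,0,0,0,0,0,0,0,0,0,0,0,0,0,0]

```text
time: 12.1
tool_pos: [0.6157, 0.0864, 0.0927]
ee_rot: [-3.142, -0.004, -0.139]
wrist_force: [-0.2, -1.2, 5.8]
width: 0.0233
finger_force: 30.0
```

Emit:
move_arm:
  motion: [0,0,0,0,0.03,0,0,0,0,0,0,0.06,0,0,0,0,0,0,0.08,0,0,0,0,0,0,0.08,0,0,0,0,0,0,0.08,0,0,0,0,0,0,0.08,0,0,0,0,0,0,0.08,0,0,0,0,0,0,0.08,0,0,0,0,0,0,0.08,0,0,0,0,0,0,0.06,0,0,0,0,0,0,0.04,0,0,0,0,0,0,0.02,0,0]

```text
time: 13.1
tool_pos: [0.605, 0.0111, 0.0926]
ee_rot: [-3.139, -0.004, -0.139]
wrist_force: [0.6, 3.0, 6.0]
width: 0.0234
finger_force: 30.0
```

Emit:
move_arm:
  motion: [0,0,0,0,0.04,0,0,0,0,0,0,0.06,0,0,0,0,0,0,0.05,0,0,0,0,0,0,0.04,0,0,0,0,0,0,0.02,0,0,0,0,0,0,0,0,0,0,0,0,0,0,0,0]

```text
time: 13.68
tool_pos: [0.6021, -0.0102, 0.0926]
ee_rot: [-3.141, -0.004, -0.139]
wrist_force: [-0.5, 0.2, 6.1]
width: 0.0237
finger_force: 30.0
```

```bash
cat > s.py <<'E'
from h import *
yaw=-.138;X=np.array([np.cos(yaw),np.sin(yaw),0]);Y=np.array([-X[1],X[0],0]);M=np.array([.5928,-.0506,0])
o=robot.get_obs();p=o["tool_pos"]-M;print("x",p@X,"y",p@Y,"to go",p@Y-.0219,"F",o["wrist_force"]@X,o["wrist_force"]@Y,o["wrist_force"][2],o["width"],o["time"])
E
python3 s.py
```

```text
x 0.003625342550839235 y 0.0413354917956089 to go 0.0194354917956089 F -0.49123875755411595 0.10184378326021137 6.064462921372546 0.023746613999653336 13.6833
```

Emit:
move_arm:
  motion: [0,0,0,0,0.02,0,0,0,0,0,0,0.02,0,0,0,0,0,0,0.02,0,0,0,0,0,0,0.02,0,0,0,0,0,0,0.02,0,0,0,0,0,0,0.01,0,0]

```text
time: 14.18
tool_pos: [0.6006, -0.0204, 0.0927]
ee_rot: [-3.14, -0.004, -0.139]
wrist_force: [0.5, 2.1, 6.0]
width: 0.0234
finger_force: 30.0
```

Emit:
move_arm:
  motion: [0,0,0,0,0.01,0,0,0,0,0,0,0.01,0,0,0,0,0,0,0,0,0]

```text
time: 14.43
tool_pos: [0.6003, -0.0227, 0.0926]
ee_rot: [-3.14, -0.004, -0.139]
wrist_force: [-0.4, -0.3, 7.1]
width: 0.0235
finger_force: 30.0
```

Emit:
move_arm:
  motion: [0,0,0,0,0.01,0,0,0,0,0,0,0.01,0,0,0,0,0,0,0,0,0]

```text
time: 14.68
tool_pos: [0.5999, -0.0256, 0.0927]
ee_rot: [3.141, -0.004, -0.139]
wrist_force: [-0.8, -1.4, 6.9]
width: 0.0233
finger_force: 30.0
```

```bash
python3 s.py
```

```text
x 0.003569622012456548 y 0.02572777410302315 to go 0.0038277741030231516 F -0.6438942325071013 -1.540120577522102 6.86696183436224 0.023306034578867825 14.6833
```

Emit:
move_arm:
  motion: [0,0,0,0,0.01,0,0,0,0,0,0,0,0,0,0,0,0,0,0,0,0]

```text
time: 14.93
tool_pos: [0.5997, -0.0272, 0.0926]
ee_rot: [3.14, -0.004, -0.139]
wrist_force: [-0.9, -3.2, 6.7]
width: 0.0232
finger_force: 30.0
```

Emit:
move_arm:
  motion: [0,0,0,0,0.01,0,0,0,0,0,0,0,0,0,0,0,0,0,0,0,0]

```text
time: 15.18
tool_pos: [0.5993, -0.0298, 0.0926]
ee_rot: [3.137, -0.004, -0.14]
wrist_force: [-0.8, -6.2, 5.9]
width: 0.0239
finger_force: 30.0
```

Emit:
move_arm:
  motion: [0,0,0,0,0.01,0,0,0,0,0,0,0,0,0,0,0,0,0,0,0,0]

```text
time: 15.43
tool_pos: [0.5993, -0.03, 0.0926]
ee_rot: [3.139, -0.004, -0.14]
wrist_force: [-0.6, -4.2, 5.6]
width: 0.0235
finger_force: 30.0
```

```bash
python3 s.py
```

```text
x 0.0035571722785176264 y 0.021334243337069757 to go -0.0005657566629302425 F -0.009434193778898448 -4.22364296440667 5.635022590276297 0.023528829631658213 15.4333
```

Emit:
move_arm:
  motion: [0,0,0,0,0.01,0,0,0,0,0,0,0,0,0,0,0,0,0,0,0,0]

```text
time: 15.68
tool_pos: [0.5992, -0.0302, 0.0926]
ee_rot: [3.14, -0.004, -0.14]
wrist_force: [-1.0, -1.8, 6.0]
width: 0.0234
finger_force: 30.0
```

Emit:
move_arm:
  motion: [0,0,0,0,0.007,0,0,0,0,0,0,0,0,0,0,0,0,0,0,0,0,0,0,0,0,0,0,0]

```text
time: 16.02
tool_pos: [0.5992, -0.0303, 0.0926]
ee_rot: [3.141, -0.004, -0.139]
wrist_force: [-0.7, -1.2, 6.0]
width: 0.0237
finger_force: 30.0
```

```bash
python3 - <<'E'
exec(open("s.py").read())
c=robot.get_calibration("wrist");w=robot.snapshot("wrist")[:,:,::-1];t=robot.snapshot("top")[185:325,165:485,::-1];s=robot.snapshot("scene")[225:345,250:430,::-1]
cv2.imwrite("pics/w8.png",w)
cv2.imwrite("pics/c8.png",np.vstack([np.hstack([cv2.resize(t,(520,228),interpolation=cv2.INTER_CUBIC),cv2.resize(s,(280,228))]),cv2.resize(w[120:380],(800,325))]))
E
```

```text
x 0.0035623977976588657 y 0.021018152319621054 to go -0.0008818476803789457 F -0.5149095885006478 -1.2376535321383624 6.005177286350347 0.02367965125744221 16.0167
```

View pics/c8.png

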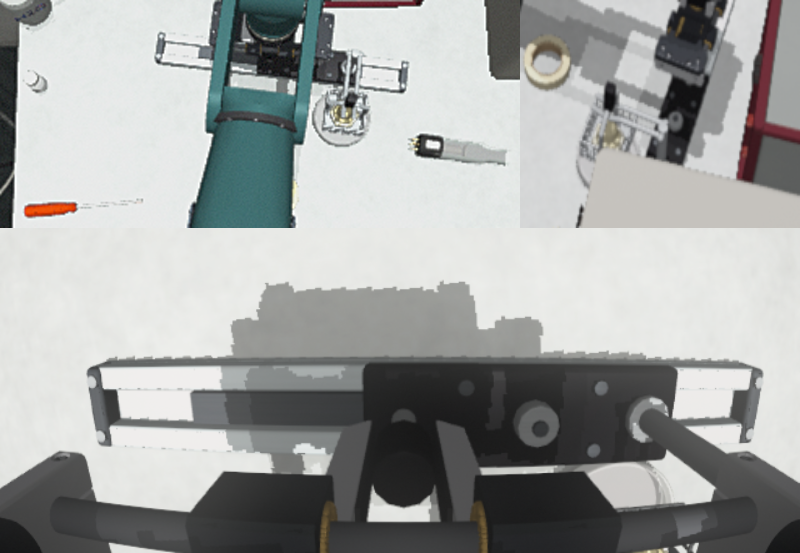

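The top view shows the basket hanging over the dish at (341,118). The carriage is in the groove, with the pull spent and the position locked, and the knob is still gripped. I'll hand in.

```bash
python3 -c "
from bench import robot
print(robot.close_job())"
```

```text
the job is handed in; nothing more can be done
None
```

The job is handed in (no verdict came back): the basket hangs on the hook over the drip dish, the carriage rests in the groove by force and position readings, and the gripper still holds the knob.

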